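# Hang the green shoe last on the rail and slide it to the red mark

### The arm

A 6-joint arm with a two-finger parallel gripper is mounted at the origin on the work surface. World frame = base frame: x ahead of the robot, y to its left, z up, the work surface at z = 0. Lengths are in m, angles in rad, forces in N, time in s.
With the tool pointing down it reaches from about 0.4 to 0.925 m from the base axis. Payload 3.4 kg.
Tool frame: the origin (TCP) lies at the very end of the fingers, on their centre line; the grasp point (between the pads) lies 19 mm behind it (robot.grip_point_offset is the z of the grasp point in the tool frame, in m); z points along the fingers, y is the line along which they close (so a half turn about z gives the same grasp; the last joint's range is limited). The gripper opens to 85 mm and grips with 20 to 120 N. Pads are 22 mm wide; open, the fingers measure 114 mm over their backs; the gripper's body (76 mm by 85 mm) begins 54 mm behind the grasp point. The pads swing forward as they close: fully open they stand 13 mm farther back than shut.
Start: joints at [-1.25, 0.307, 1.506, -0, 1.328, -0.073], TCP at [0.221, -0.531, 0.231] pointing down, gripper open.
Joint ranges: [-3.12, 3.12], [-1.05, 2.28], [0.14, 2.33], [-1.42, 4.57], [0.1, 2.73], [-2.68, 2.68]. Speed limits (rad/s): [2.57, 2.57, 3.14, 3.14, 3.14, 3.14].

### API

Orientations are given as a unit quaternion [w, x, y, z].
In Python, from plant import robot, optics, order gives the robot as it stands. The module is installed in compiled form; this text tells all that it offers.
- The arm moves only by the tool carry_out, never from a script. Its argument "moves" is one flat list of numbers, 6 for each row, row after row: the shift along the tool's x, y, z in units of 50 mm (1.0 is 50 mm), then the turn, a rotation vector about the tool's x, y, z in degrees. A call has exactly 10 rows; each row shifts and turns the commanded pose from where the row before left it, along the tool's axes as they then stand; what a row does not reach is not made up. A row lasts 1/10 s, in which the tool goes at most 50 mm and 8.59 degrees, less where a joint would pass 70% of its speed; a pose out of reach is approached as far as the arm can. A call is refused whole if a number of a shift passes 1 or a number of a turn 8.59, either way. A call with a gripper value outside its range is refused whole. "jaw" is the opening in per cent of the stroke, from 0 (shut) to 100 (fully open), set as the call begins (left out, the last holds). The fingers move at their own pace and stop on an object; the grip force is fixed at half the most. Time passes only in rows, so rows that do not move let the fingers close, or fill a call up. It gives the time, the measured TCP pose, the force, the opening and the grip force at its end, in the units of the state.
- robot.state(): the state, without advancing time (a new reading comes with each control period).
- optics.camera(name): name is "side" or "top"; returns the picture (384x512x3 uint8, red, green, blue); there is no depth.
- optics.camera_info(name): a dict with "fx", "fy", "cx", "cy" (pixels), "k1" (the pictures are not rectified: a ray, as slopes to the right and down, at radius r is drawn at 1 + k1 r^2 times it, then the intrinsics apply), "eye" and "attitude" of the camera in the world. Camera axes: x right, y down, z forward; pixel columns grow to the right and rows downward; lengths in m; the calibration is good to about 2 mm. A picture is of the moment at which its call begins. camera_info takes no time and is no camera call.
- order.finish_job(): hands the job in; it is judged then, once.
The state is a dict: "time_s": time; "joints": joint angles; "qvel": joint speeds; "effort": joint torques, N m; "tool_pos": TCP position; "tool_rot": TCP orientation; "contact_force": force on the tool from outside, world axes, zero at the start; "torque": the same for the moment, N m; "width": opening from 0.0 (shut) to 1.0 (fully open); "grasp_force": force on a finger pad.
Only numpy, scipy, OpenCV 4.12 (cv2) and the standard library are available. Lean on these libraries where they do the work, as an engineer would, in place of code of your own. Each camera call takes 0.05 s, during which the arm holds its last target. There are 200 camera calls.

### The job

Take the mint-green shoe last by the black tab of its hanger, hook the hanger over the rail at the yellow band, and slide it along the rail, without lifting it off again, until the hanger sits centred on the red band. Leave it hanging there freely and still, and leave the blue last standing where it is.

Things in the scene. Friction and masses are not known exactly. Their poses are not given: they have to be found in the camera images.
- green_last: Mint-green child's shoe last standing on its sole, its top 70 mm up, with a rigid aluminium hanger on it; 0.2 to 0.4 kg. Origin: middle of the sole. z up, y along it (130 mm, toe to +y), x across (50 mm). At the start y is within 20 degrees of the bench's y. On top a black grip tab, 16 mm (x) by 30 mm (y), 154 to 190 mm above the sole, centred over the origin.
- seat (a point): Point in the green last's hook where the rail's axis lies once hung: 139 mm above the sole; same axes. Hook: strap 30 mm wide (y), open to +x. From this point: foot plate 64 mm below; stem at x -22 to -27 mm; inverted-V roof, apex 9 mm above, falling to 4 mm below at x +-22 mm; lip at x 22 to 27 mm, down to 19 mm below. The rail enters between lip and foot plate (45 mm mouth).
- yellow_mid (a point): Middle of the yellow band (80 mm long) on the rail, on its axis; y along the rail, z up, x away from the robot. Rail: fixed level steel bar, 16 mm thick, axis 200 mm up, beyond the row of lasts, nearly along the bench's y, on posts 260 mm either side of its middle; free beneath. The bands lie 90 to 150 mm from its middle, one on each half.
- red_mid (a point): Middle of the red band (40 mm long) on the same rail, on its axis; same axes as the yellow band.
- blue_last: Dark blue last with the same hanger, 190 mm high in all, to be left alone. Origin: middle of its sole, y along it. It stands in one row with the green one and a bare wooden last (70 mm high), about 190 mm apart. All other loose things are farther to the sides or beyond the rail and under 100 mm high.

How it is judged:
By the outcome, as a careful person would: the job done as asked, in the order asked, and still so for the second after the job is handed in, with the robot touching nothing.
It also fails if it takes over 45 s, if anything falls off the work surface, if the arm or the gripper's body presses on something with over 40 N, if the wrist force passes 120 N, or if a joint passes its speed limit or range.

## Working session

There is one attempt and no reset: what is moved stays moved. The work goes in short steps, Python scripts to look and compute and a tool call to move; the robot and the scene stay as the last step left them, time stands still between calls to the robot, and variables do not carry over. Pictures are saved under pics/ and viewed, at most 10 in all, crops included, and the job is handed in when it is done.

Besides the shell and the picture viewer there is one more tool, called after "Call:" as name(argument=value, ...) on one line, values as JSON. carry_out: Moves the arm, as the interface text tells. Its arguments: {"type":"object","properties":{"moves":{"type":"array"},"jaw":{"type":"number"}},"required":["moves"]}

```bash
mkdir -p pics
python3 - <<'E'
from plant import robot, optics, order
import cv2
for n in("side","top"):
    cv2.imwrite(f"pics/{n}0.png",optics.camera(n)[:,:,::-1]); print(optics.camera_info(n))
s=robot.state();print(s,robot.grip_point_offset)
E
```

```text
{'fx': 375.8420230077654, 'fy': 375.8420230077654, 'cx': 260.8905019912021, 'cy': 189.71074521561627, 'k1': 0.01787597438398652, 'eye': array([0.33101307, 0.4074015 , 0.62725504]), 'attitude': array([ 0.0858614 , -0.22285859,  0.9013705 , -0.36123827])}
{'fx': 499.2894599849772, 'fy': 499.2894599849772, 'cx': 261.2283264978897, 'cy': 187.36697037488057, 'k1': -0.1629199207148922, 'eye': array([0.48139427, 0.01601303, 1.06502508]), 'attitude': array([ 0.0257308 , -0.69920537,  0.71408819, -0.02297444])}
{'time_s': 0.1, 'joints': array([-1.24949341e+00,  3.07494299e-01,  1.50751252e+00,  2.49356649e-05,
        1.32839222e+00, -7.35002313e-02]), 'qvel': array([ 0.00047245, -0.0033293 , -0.00411641,  0.0002543 ,  0.00076598,
       -0.00060831]), 'effort': array([ 2.68701824e-04, -4.58527958e+01, -2.52608496e+01, -1.50561054e-04,
        5.53143094e-03, -3.15821971e-06]), 'tool_pos': array([ 0.22095416, -0.53019685,  0.23048678]), 'tool_rot': array([-8.97763420e-04,  9.80579685e-01,  1.96119009e-01, -9.96127262e-05]), 'contact_force': array([ 0.28091387,  0.01405424, -0.60941841]), 'torque': array([ 0.03307226, -0.0155822 , -0.01415821]), 'grasp_force': 0.0, 'width': 0.9999957636230353} -0.0187
```

View pics/side0.png

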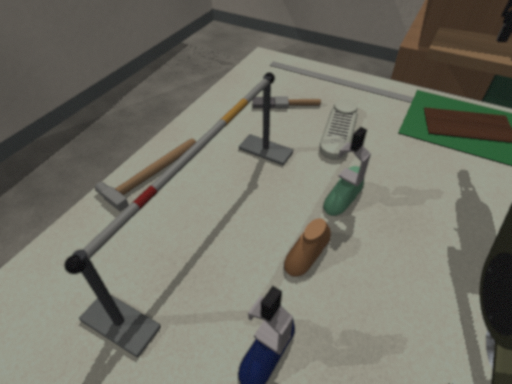

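View pics/top0.png

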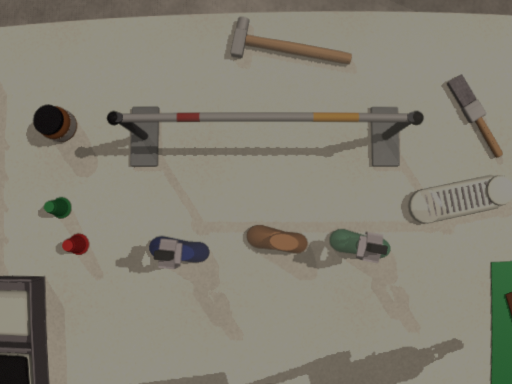

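The side picture shows the rail with its red band (~146,196) and yellow band (~235,108), and the green last (~345,190) with its black tab (360,138). In the top picture the red band is at (188,117), yellow at (336,117), the green tab at about (377,247), and the blue last at (180,250).

```bash
cat > h.py <<'E'
import numpy as np, cv2
from plant import robot, optics, order
from scipy.spatial.transform import Rotation as R
def rot(q): return R.from_quat(np.roll(q,-1)).as_matrix()
def ray(n,u,v):
    c=optics.camera_info(n); d=np.array([(u-c['cx'])/c['fx'],(v-c['cy'])/c['fy']]); p=d.copy()
    for _ in range(20): p=d/(1+c['k1']*(p@p))
    return c['eye'],rot(c['attitude'])@np.r_[p,1]
def at(n,u,v,z):
    e,d=ray(n,u,v); return e+d*(z-e[2])/d[2]
def tri(a,b):
    (e,d),(f,g)=ray("top",*a),ray("side",*b)
    s=np.linalg.lstsq(np.c_[d,-g],f-e,rcond=None)[0]; P,Q=e+d*s[0],f+g*s[1]
    return (P+Q)/2,np.linalg.norm(P-Q)
def pix(n,P):
    c=optics.camera_info(n); q=rot(c['attitude']).T@(np.array(P)-c['eye']); q=q[:2]/q[2]
    q=q*(1+c['k1']*(q@q)); return np.array([c['cx'],c['cy']])+q*c['fx']
E
python3 - <<'E'
from h import *
t=cv2.imread("pics/top0.png");s=cv2.imread("pics/side0.png")
def crop(im,x,y,w,h,k):
    c=cv2.resize(im[y:y+h,x:x+w],None,fx=k,fy=k,interpolation=cv2.INTER_NEAREST)
    for i in range(0,w,10): cv2.line(c,(i*k,0),(i*k,5),(0,0,255),1); cv2.putText(c,str(x+i),(i*k,15),0,.35,(0,0,255))
    for i in range(0,h,10): cv2.putText(c,str(y+i),(0,i*k+4),0,.35,(255,0,0)); cv2.line(c,(0,i*k),(5,i*k),(255,0,0))
    return c
a=crop(t,325,220,70,50,6);b=crop(s,320,120,55,100,6)
o=np.zeros((600,760,3),np.uint8);o[:300,:420]=a;o[:600,430:760]=b
# bands
for n,im in(("top",t),("side",s)):
    hsv=cv2.cvtColor(im,cv2.COLOR_BGR2HSV)
    roi=np.zeros(hsv.shape[:2],np.uint8)
    roi[(slice(105,130),slice(130,370)) if n=="top" else (slice(85,212),slice(125,262))]=255
    for nm,lo,hi in(("red",(170,120,60),(180,255,255)),("red2",(0,120,60),(5,255,255)),("yel",(14,130,100),(28,255,255))):
        m=cv2.inRange(hsv,lo,hi)&roi; k,l,st,ce=cv2.connectedComponentsWithStats(m)
        for i in range(1,k):
            if st[i,4]>15: print(n,nm,st[i],ce[i])
cv2.imwrite("pics/crop1.png",o)
E
```

```text
top red2 [177 113  22   8 174] [187.62068966 116.5       ]
top yel [314 113  44   8 351] [335.56125356 116.49002849]
side red2 [135 186  21  21 189] [144.95767196 196.14285714]
side yel [223  99  24  22 139] [234.23741007 109.76978417]
```

View pics/crop1.png

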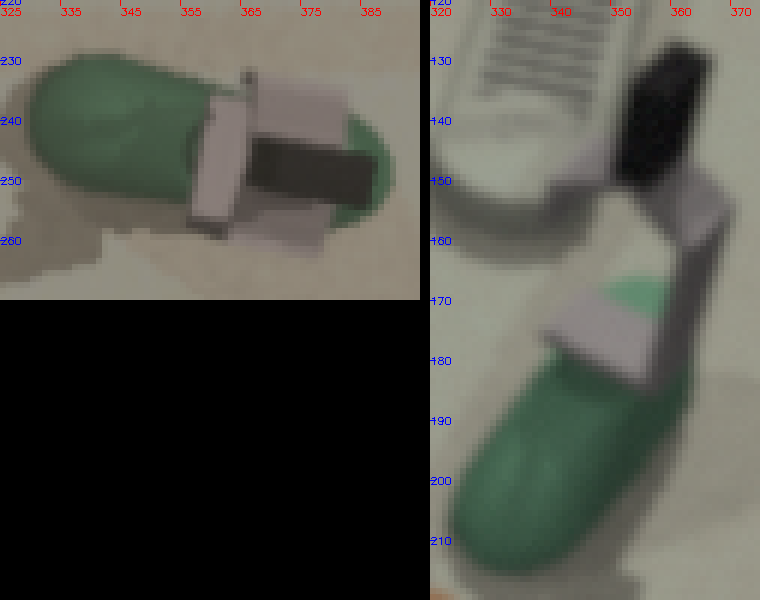

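The crop shows the tab dark at top (366–388, 242–255), side (351–365, 127–151); toe points +y, so the hook's mouth opens toward the rail. Fit the tab box to both silhouettes.

```bash
cat >> h.py <<'E'
from scipy.optimize import minimize
def dark(im,x,y,w,h,th=62):
    m=np.zeros(im.shape[:2],np.float32); m[y:y+h,x:x+w]=(im[y:y+h,x:x+w].max(2)<th); return m
def fit(masks,p0,z0=.154,z1=.19):
    def hull(n,p,S=8):
        c,s=np.cos(p[2]),np.sin(p[2]); P=[]
        for a in(-.008,.008):
            for b in(-.015,.015):
                for z in(z0,z1): P.append(pix(n,(p[0]+a*c-b*s,p[1]+a*s+b*c,z)))
        h=cv2.convexHull(np.float32(P)); m=np.zeros((384*S,512*S),np.uint8)
        cv2.fillConvexPoly(m,np.round((h+.5)*S-.5).astype(np.int32),255)
        return cv2.resize(m,(512,384),interpolation=cv2.INTER_AREA)/255.
    f=lambda p:sum(np.abs(hull(n,p)-m).sum()/m.sum() for n,m in masks.items())
    sim=np.array([p0]*4)+np.vstack([np.zeros(3),np.diag([.006,.006,.15])])
    r=minimize(f,p0,method="Nelder-Mead",options=dict(initial_simplex=sim,xatol=1e-4,fatol=1e-3,maxiter=150))
    return r.x,r.fun
E
python3 - <<'E'
from h import *
t=cv2.imread("pics/top0.png");s=cv2.imread("pics/side0.png")
mt=dark(t,362,236,30,24);ms=dark(s,345,122,25,32)
print(mt.sum(),ms.sum(),at("top",380,250,.19),at("side",364,128,.19))
p0=[*at("top",380,250,.19)[:2],0]
for m in({"top":mt,"side":ms},{"top":mt},{"side":ms}): print(fit(m,p0))
for a in(((187.5,116.5),(145,196.1)),((335.5,116.5),(234.5,109.7))): print(tri(*a),at("top",*a[0],.203),at("side",*a[1],.2))
print("rail ends",at("top",150,117,.203),at("top",380,117,.203))
print(at("side",135,206,.2),at("side",247,99,.2))
E
```

```text
171.0 239.0 [ 0.42684613 -0.18798475  0.19      ] [ 0.42345502 -0.19859361  0.19      ]
(array([ 0.42817359, -0.18475987, -0.04633213]), np.float64(0.4503471877385371))
(array([ 0.42877447, -0.18542007, -0.21631871]), np.float64(0.14129113633757595))
(array([ 0.42741626, -0.18244742, -0.01638378]), np.float64(0.1185166953810813))
(array([0.66702022, 0.14470108, 0.20403115]), np.float64(0.003614415645315553)) [0.668749  0.1459657 0.203    ] [0.6684347  0.14143974 0.2       ]
(array([ 0.66105204, -0.11480603,  0.20551631]), np.float64(0.0032527938074724165)) [ 0.66305407 -0.11446781  0.203     ] [ 0.66376939 -0.12215707  0.2       ]
rail ends [0.66991606 0.21299358 0.203     ] [ 0.66116131 -0.19385228  0.203     ]
[0.6684709  0.16430192 0.2       ] [ 0.66041677 -0.16663253  0.2       ]
```

Run:
```python
from h import *
t=cv2.imread("pics/top0.png");s=cv2.imread("pics/side0.png")
for th in(55,70):
  m={"top":dark(t,362,236,30,24,th),"side":dark(s,345,122,25,32,th)}
  for y in(-.3,-.15,0): print(th,y,fit(m,[.428,-.184,y]))
a,b=at("top",329.5,237,.02),at("top",391,248,.03); print(a,b,np.arctan2(-(a-b)[0],(a-b)[1]),(a+b)/2)
# footplate z .075 edges, roof ends
for u,v,z in((359.5,236,.075),(356.5,258,.075),(383,235,.135),(379,262,.135)): print(at("top",u,v,z))
```

```text
Traceback (most recent call last):
  File "h.py", line 32, in fit
    r=minimize(f,p0,method="Nelder-Mead",options=dict(initial_simplex=sim,xatol=1e-4,fatol=1e-3,maxiter=150))
  File "h.py", line 30, in <lambda>
    f=lambda p:sum(np.abs(hull(n,p)-m).sum()/m.sum() for n,m in masks.items())
               ~~~^^^^^^^^^^^^^^^^^^^^^^^^^^^^^^^^^^^^^^^^^^^^^^^^^^^^^^^^^^^^
  File "h.py", line 30, in <genexpr>
    f=lambda p:sum(np.abs(hull(n,p)-m).sum()/m.sum() for n,m in masks.items())
                          ~~~~^^^^^
  File "h.py", line 26, in hull
    for z in(z0,z1): P.append(pix(n,(p[0]+a*c-b*s,p[1]+a*s+b*c,z)))
                              ~~~^^^^^^^^^^^^^^^^^^^^^^^^^^^^^^^^^
  File "h.py", line 16, in pix
    c=optics.camera_info(n); q=rot(c['attitude']).T@(np.array(P)-c['eye']); q=q[:2]/q[2]
ValueError: time passes only in moves, steps and waits
```

```bash
cat >> h.py <<'E'
def plan(target,heading,n=10,st=None):
    """straight rows from measured pose to TCP target, tool down, tool x at heading"""
    st=st or robot.state(); p=st['tool_pos']; M=rot(st['tool_rot']); t=np.array(target)
    x=np.array([np.cos(heading),np.sin(heading),0]); G=np.c_[x,np.cross([0,0,-1.],x),[0,0,-1.]]
    w=R.from_matrix(M.T@G).as_rotvec(); out=[]
    for i in range(n):
        out.append(np.r_[M.T@((t-p)/n)/.05,np.degrees(w)/n]); M=M@R.from_rotvec(w/n).as_matrix()
    out=np.round(out,2)+0
    for r in out: print(list(map(float,r)))
    print("now",p.round(4),"tilt/turn",np.degrees(w).round(2),"F",st['contact_force'].round(2),"w",st['width'],st['grasp_force'])
E
python3 - <<'E'
from h import *
plan([.4275,-.1845,.25],np.pi/2-.16)
E
```

```text
[0.65, -0.48, -0.04, -0.01, -0.01, -5.82]
[0.69, -0.41, -0.04, -0.01, -0.01, -5.82]
[0.73, -0.34, -0.04, -0.01, -0.01, -5.82]
[0.76, -0.26, -0.04, -0.01, -0.01, -5.82]
[0.78, -0.18, -0.04, -0.01, -0.01, -5.82]
[0.8, -0.1, -0.04, -0.01, -0.01, -5.82]
[0.81, -0.02, -0.04, -0.01, -0.01, -5.82]
[0.8, 0.06, -0.04, -0.01, -0.01, -5.82]
[0.79, 0.14, -0.04, -0.01, -0.01, -5.82]
[0.77, 0.22, -0.04, -0.01, -0.01, -5.82]
now [ 0.221  -0.5302  0.2305] tilt/turn [ -0.09  -0.06 -58.21] F [ 0.28  0.01 -0.61] w 0.9999957636230353 0.0
```

Call:
carry_out(moves=[0.65,-0.48,-0.04,0,0,-5.8,0.69,-0.41,-0.04,0,0,-5.8,0.73,-0.34,-0.04,0,0,-5.8,0.76,-0.26,-0.04,0,0,-5.8,0.78,-0.18,-0.04,0,0,-5.8,0.8,-0.1,-0.04,0,0,-5.8,0.8,-0.02,-0.04,0,0,-5.8,0.8,0.06,-0.04,0,0,-5.8,0.79,0.14,-0.04,0,0,-5.8,0.77,0.22,-0.04,0,0,-5.8])

```text
time_s: 1.1
tool_pos: [0.4286, -0.1851, 0.2511]
tool_rot: [-0.0, 0.761, 0.648, -0.0]
contact_force: [0.4, -1.0, 0.4]
width: 1.0
grasp_force: 0.0
```

Run:
```python
from h import *
s=optics.camera("side")[:,:,::-1];t=optics.camera("top")[:,:,::-1]
o=np.hstack([cv2.resize(s[80:230,280:400],None,fx=3.3,fy=3.3),cv2.resize(t[200:350,320:440],None,fx=3.3,fy=3.3)])
cv2.imwrite("pics/c2.png",o)
plan([.4275,-.1845,.158],np.pi/2-.16)
```

```text
[0.0, 0.0, 0.19, 0.0, -0.01, 0.02]
[0.0, 0.0, 0.19, 0.0, -0.01, 0.02]
[0.0, 0.0, 0.19, 0.0, -0.01, 0.02]
[0.0, 0.0, 0.19, 0.0, -0.01, 0.02]
[0.0, 0.0, 0.19, 0.0, -0.01, 0.02]
[0.0, 0.0, 0.19, 0.0, -0.01, 0.02]
[0.0, 0.0, 0.19, 0.0, -0.01, 0.02]
[0.0, 0.0, 0.19, 0.0, -0.01, 0.02]
[0.0, 0.0, 0.19, 0.0, -0.01, 0.02]
[0.0, 0.0, 0.19, 0.0, -0.01, 0.02]
now [ 0.43   -0.1829  0.2513] tilt/turn [ 0.04 -0.13  0.18] F [-0.35 -0.49 -0.26] w 0.9991328229835154 0.0
```

View pics/c2.png

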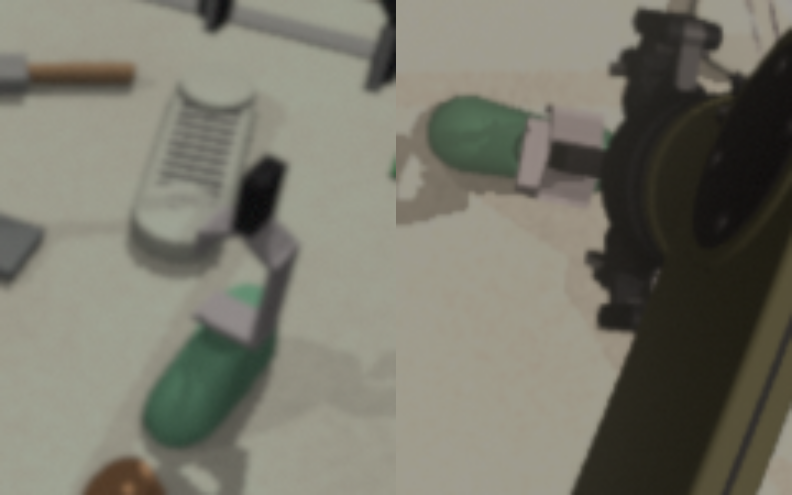

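The side crop shows the tab still standing at (262,195); in the top crop the open fingers at about (685,40) and (620,310) straddle the tab. Descending, then closing.

Call:
carry_out(moves=[-0.03,-0.02,0.23,0,0,0,0,0,0.23,0,0,0,0,0,0.23,0,0,0,0,0,0.23,0,0,0,0,0,0.23,0,0,0,0,0,0.23,0,0,0,0,0,0.23,0,0,0,0,0,0.23,0,0,0,0,0,0,0,0,0,0,0,0,0,0,0])

```text
time_s: 2.2
tool_pos: [0.427, -0.188, 0.159]
tool_rot: [-0.0, 0.762, 0.647, -0.0]
contact_force: [-0.4, -0.2, 0.6]
width: 0.996
grasp_force: 0.0
```

Call:
carry_out(moves=[0,0,0,0,0,0,0,0,0,0,0,0,0,0,0,0,0,0,0,0,0,0,0,0,0,0,0,0,0,0,0,0,0,0,0,0,0,0,0,0,0,0,0,0,0,0,0,0,0,0,0,0,0,0,0,0,0,0,0,0], jaw=0)

```text
time_s: 3.2
tool_pos: [0.4275, -0.1881, 0.1597]
tool_rot: [0.0, 0.763, 0.647, 0.0]
contact_force: [1.4, 1.4, 5.0]
width: 0.177
grasp_force: 60.7
```

Call:
carry_out(moves=[0,0,-0.1,0,0,0,0,0,-0.2,0,0,0,0,0,-0.25,0,0,0,0,0,-0.25,0,0,0,0,0,-0.25,0,0,0,0,0,-0.25,0,0,0,0,0,-0.25,0,0,0,0,0,-0.25,0,0,0,0,0,-0.25,0,0,0,0,0,0,0,0,0])

```text
time_s: 4.2
tool_pos: [0.4276, -0.1886, 0.2634]
tool_rot: [0.001, 0.763, 0.647, 0.0]
contact_force: [1.2, -0.1, -2.5]
width: 0.176
grasp_force: 59.7
```

Run:
```python
from h import *
plan([.58,-.118,.262],np.pi/2-.0215)
```

```text
[0.19, 0.28, 0.0, 0.01, 0.01, -0.82]
[0.19, 0.28, 0.0, 0.01, 0.01, -0.82]
[0.18, 0.28, 0.0, 0.01, 0.01, -0.82]
[0.18, 0.29, 0.0, 0.01, 0.01, -0.82]
[0.17, 0.29, 0.0, 0.01, 0.01, -0.82]
[0.17, 0.29, 0.0, 0.01, 0.01, -0.82]
[0.16, 0.29, 0.0, 0.01, 0.01, -0.82]
[0.16, 0.3, 0.0, 0.01, 0.01, -0.82]
[0.16, 0.3, 0.0, 0.01, 0.01, -0.82]
[0.15, 0.3, 0.0, 0.01, 0.01, -0.82]
now [ 0.4276 -0.1886  0.2634] tilt/turn [ 0.14  0.09 -8.15] F [ 1.18 -0.08 -2.48] w 0.17649517236923173 59.68436300754547
```

Call:
carry_out(moves=[0.19,0.28,0,0,0,-0.8,0.19,0.28,0,0,0,-0.8,0.18,0.28,0,0,0,-0.8,0.18,0.29,0,0,0,-0.8,0.17,0.29,0,0,0,-0.8,0.17,0.29,0,0,0,-0.8,0.16,0.29,0,0,0,-0.8,0.16,0.3,0,0,0,-0.8,0.16,0.3,0,0,0,-0.8,0.15,0.3,0,0,0,-0.8])

```text
time_s: 5.2
tool_pos: [0.5814, -0.1169, 0.2617]
tool_rot: [-0.0, 0.715, 0.699, 0.0]
contact_force: [0.2, -0.4, -2.6]
width: 0.176
grasp_force: 59.7
```

Run:
```python
from h import *
s=optics.camera("side")[:,:,::-1];t=optics.camera("top")[:,:,::-1]
o=np.hstack([cv2.resize(s[60:210,200:340],None,fx=3.8,fy=3.8)[:, :420],cv2.resize(t[95:245,280:380],None,fx=3.8,fy=3.8)])
cv2.imwrite("pics/c3.png",o);cv2.imwrite("pics/side3.png",s);cv2.imwrite("pics/top3.png",t)
plan([.663,-.118,.262],np.pi/2-.0215)
```

```text
[0.0, 0.16, 0.0, 0.01, 0.0, 0.0]
[0.0, 0.16, 0.0, 0.01, 0.0, 0.0]
[0.0, 0.16, 0.0, 0.01, 0.0, 0.0]
[0.0, 0.16, 0.0, 0.01, 0.0, 0.0]
[0.0, 0.16, 0.0, 0.01, 0.0, 0.0]
[0.0, 0.16, 0.0, 0.01, 0.0, 0.0]
[0.0, 0.16, 0.0, 0.01, 0.0, 0.0]
[0.0, 0.16, 0.0, 0.01, 0.0, 0.0]
[0.0, 0.16, 0.0, 0.01, 0.0, 0.0]
[0.0, 0.16, 0.0, 0.01, 0.0, 0.0]
now [ 0.5828 -0.1166  0.2617] tilt/turn [ 0.11 -0.02 -0.04] F [-0.2   0.19 -2.14] w 0.17594390486092942 59.684354066848755
```

View pics/c3.png

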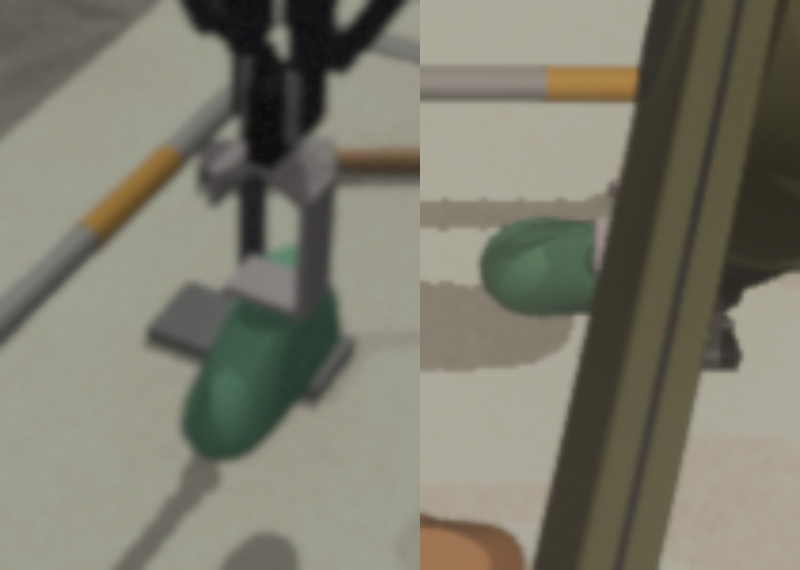

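Run:
```python
from h import *
c,s=np.cos(-.0215),np.sin(-.0215)
S=np.array([.582,-.1135,.2412])
f=lambda q:((pix("side",S+[q[0]*c-q[1]*s,q[0]*s+q[1]*c,q[2]])-[200,60]+.5)*3.8).round(0)
for n,q in dict(lipbot=(.027,.015,-.019),stembot_in=(-.022,.015,-.064),plate_x=(.022,.015,-.064),apex=(0,.015,.009),roofstem=(-.022,.015,-.004)).items(): print(n,f(q))
for yy in(-.075,-.155): print(((pix("side",(.663,yy,.2))-[200,60]+.5)*3.8).round(), pix("top",(.663,yy,.2)))
```

```text
lipbot [204. 207.]
stembot_in [291. 311.]
plate_x [213. 284.]
apex [254. 173.]
roofstem [295. 210.]
[ 86. 240.] [312.99280974 117.23417692]
[166. 160.] [357.9759612 116.5781329]
```

The side crop shows the hook (lip at (205,200)) level above and in front of the rail, the yellow band ends at (92,233) and (172,155). All sit at the same small offset from my predictions, so the relative pose is right. Inserting.

Call:
carry_out(moves=[0,0.16,0,0,0,0,0,0.16,0,0,0,0,0,0.16,0,0,0,0,0,0.16,0,0,0,0,0,0.16,0,0,0,0,0,0.16,0,0,0,0,0,0.16,0,0,0,0,0,0.16,0,0,0,0,0,0.16,0,0,0,0,0,0.16,0,0,0,0])

```text
time_s: 6.3
tool_pos: [0.6607, -0.1194, 0.2617]
tool_rot: [-0.0, 0.716, 0.699, -0.0]
contact_force: [0.7, -0.5, -3.9]
width: 0.176
grasp_force: 59.7
```

Call:
carry_out(moves=[0,0,0,0,0,0,0,0,0.1,0,0,0,0,0,0.1,0,0,0,0,0,0.1,0,0,0,0,0,0.1,0,0,0,0,0,0.1,0,0,0,0,0,0.08,0,0,0,0,0,0,0,0,0,0,0,0,0,0,0,0,0,0,0,0,0])

```text
time_s: 7.3
tool_pos: [0.6602, -0.1195, 0.2331]
tool_rot: [0.0, 0.716, 0.699, 0.0]
contact_force: [0.5, 0.5, -2.6]
width: 0.177
grasp_force: 59.7
```

Run:
```python
from h import *
s=optics.camera("side")[:,:,::-1];t=optics.camera("top")[:,:,::-1]
cv2.imwrite("pics/c4.png",cv2.resize(s[40:190,170:310],None,fx=4,fy=4))
plan([.663,-.118,.2205],np.pi/2-.0215,1)
```

```text
[0.03, 0.05, 0.25, 0.04, 0.01, -0.15]
now [ 0.6602 -0.1195  0.2332] tilt/turn [ 0.04  0.01 -0.15] F [ 0.38 -0.05 -2.26] w 0.17790744272008308 59.66462194919586
```

View pics/c4.png

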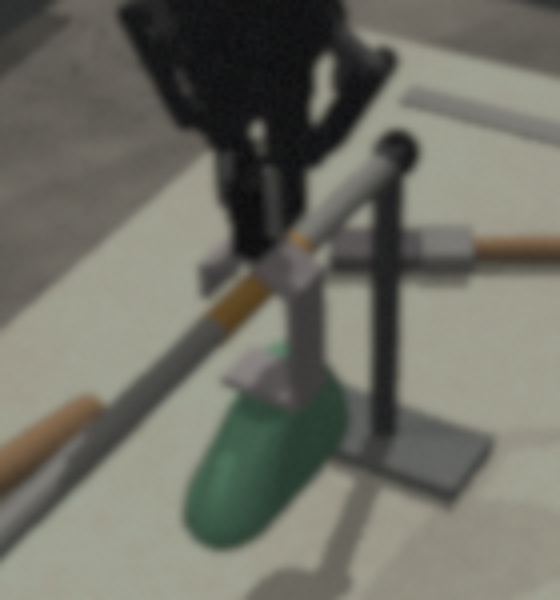

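The side crop shows the rail inside the hook, strap within the yellow band (band visible 222–265 and again near 303,240). Lowering to contact.

Call:
carry_out(moves=[0,0.04,0.05,0,0,0,0,0,0.05,0,0,0,0,0,0.05,0,0,0,0,0,0.05,0,0,0,0,0,0.04,0,0,0,0,0,0.02,0,0,0,0,0,0,0,0,0,0,0,0,0,0,0,0,0,0,0,0,0,0,0,0,0,0,0])

```text
time_s: 8.4
tool_pos: [0.6623, -0.1195, 0.2209]
tool_rot: [0.001, 0.716, 0.699, 0.0]
contact_force: [-1.9, 1.2, 5.2]
width: 0.174
grasp_force: 60.8
```

Call:
carry_out(moves=[0.1,0,0,0,0,0,0.2,0,0,0,0,0,0.3,0,0,0,0,0,0.3,0,0,0,0,0,0.3,0,0,0,0,0,0.3,0,0,0,0,0,0.3,0,0,0,0,0,0.3,0,0,0,0,0,0.2,0,0,0,0,0,0.1,0,0,0,0,0])

```text
time_s: 9.4
tool_pos: [0.6649, -0.0016, 0.2209]
tool_rot: [0.002, 0.715, 0.699, -0.001]
contact_force: [-3.5, -7.2, 6.4]
width: 0.175
grasp_force: 61.0
```

Run:
```python
from h import *
plan([.668,.141,.2205],np.pi/2-.0215,1)
```

```text
[2.85, -0.01, -0.01, 0.05, 0.29, -0.14]
now [ 0.6649 -0.0016  0.2209] tilt/turn [ 0.05  0.29 -0.14] F [-3.47 -7.24  6.36] w 0.1752678934257893 60.99360644817352
```

Call:
carry_out(moves=[0.1,-0.01,0,0,0,0,0.25,-0.01,0,0,0,0,0.35,0,0,0,0,0,0.35,0,0,0,0,0,0.35,0,0,0,0,0,0.35,0,0,0,0,0,0.35,0,0,0,0,0,0.35,0,0,0,0,0,0.2,0,0,0,0,0,0.1,0,0,0,0,0])

```text
time_s: 10.4
tool_pos: [0.6677, 0.1362, 0.221]
tool_rot: [0.002, 0.715, 0.699, -0.001]
contact_force: [-1.1, -6.8, 5.8]
width: 0.173
grasp_force: 61.0
```

Run:
```python
from h import *
s=optics.camera("side")[:,:,::-1];t=optics.camera("top")[:,:,::-1]
o=np.hstack([cv2.resize(s[130:280,70:200],None,fx=4,fy=4,interpolation=2)[:,:480],cv2.resize(t[90:240,150:229],None,fx=4,fy=4)])
cv2.imwrite("pics/c5.png",o);cv2.imwrite("pics/side5.png",s)
plan([.668,.141,.2205],np.pi/2-.0215,1)
for y in(.1235,.1645): print(((pix("side",(.668,y,.2))-[70,130]+.5)*4).round())
```

```text
[0.09, 0.0, 0.01, 0.1, 0.17, -0.13]
now [0.6677 0.1367 0.2209] tilt/turn [ 0.1   0.17 -0.13] F [-2.   -3.55  5.78] w 0.18066056139436215 60.96935033798218
[333. 237.]
[263. 307.]
```

View pics/c5.png

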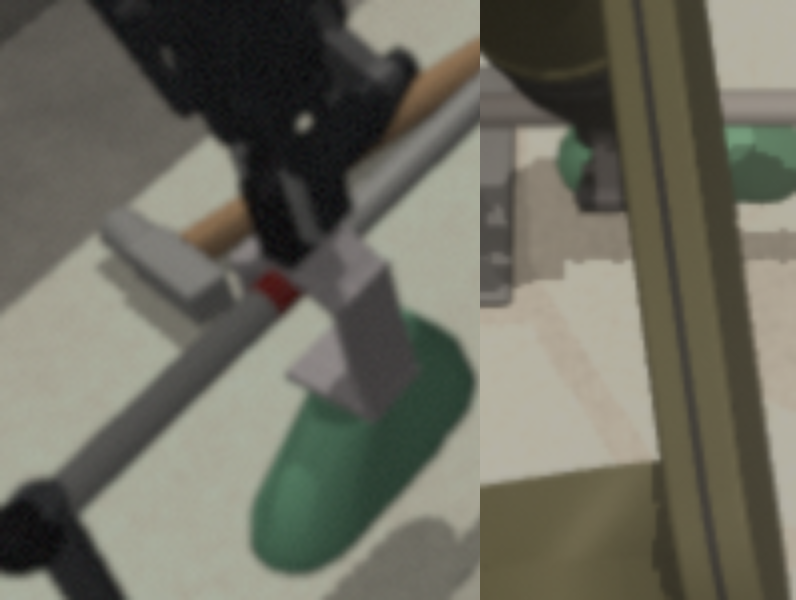

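Run:
```python
from h import *
c,s=np.cos(-.0215),np.sin(-.0215)
cr=lambda P:((pix("side",P)-[70,130]+.5)*4).round(0)
for y in(.137,.1405,.144):
  S=np.array([.668,y,.2])
  f=lambda q:cr(S+[q[0]*c-q[1]*s,q[0]*s+q[1]*c,q[2]])
  print(y,{n:f(q) for n,q in dict(stembot_out=(-.027,.015,-.066),stem_in=(-.022,.015,-.064),plate_x=(.022,.015,-.064),stemtop=(-.027,.015,-.004),heeltop=(-.027,-.015,-.004),heelbot=(-.027,-.015,-.066)).items()})
# band ends along rail line, first picture and now
for nm in("side0","side5"):
  hsv=cv2.cvtColor(cv2.imread(f"pics/{nm}.png"),cv2.COLOR_BGR2HSV)
  m=(((hsv[...,0]>170)|(hsv[...,0]<8))&(hsv[...,1]>110)); m[:170]=0;m[225:]=0;m[:,:120]=0;m[:,175:]=0
  v,u=np.nonzero(m); P=np.array([at("side",a,b,.2)[1] for a,b in zip(u,v)]); print(nm,len(P),P.min(),P.max(),np.median(P),np.percentile(P,[2,98]))
y0=[at("top",a,116.5,.2045)[1] for a in(176.7,198.7)]; print(y0)
```

```text
0.137 {'stembot_out': array([372., 417.]), 'stem_in': array([361., 410.]), 'plate_x': array([278., 368.]), 'stemtop': array([342., 318.]), 'heeltop': array([393., 266.]), 'heelbot': array([418., 367.])}
0.1405 {'stembot_out': array([367., 423.]), 'stem_in': array([356., 416.]), 'plate_x': array([272., 374.]), 'stemtop': array([336., 324.]), 'heeltop': array([387., 272.]), 'heelbot': array([413., 373.])}
0.144 {'stembot_out': array([361., 430.]), 'stem_in': array([350., 422.]), 'plate_x': array([267., 380.]), 'stemtop': array([330., 330.]), 'heeltop': array([381., 278.]), 'heelbot': array([408., 378.])}
side0 205 0.11999253299248802 0.16081287884813467 0.1412753256144489 [0.12129731 0.15904451]
side5 52 0.14953691660905588 0.16151088632147956 0.15514210498525238 [0.14973761 0.16079892]
[np.float64(0.16491030144661054), np.float64(0.12592889861407577)]
```

Call:
carry_out(moves=[0.04,0,0,0,0,0,0.03,0,0,0,0,0,0.01,0,0,0,0,0,0,0,0,0,0,0,0,0,0,0,0,0,0,0,0,0,0,0,0,0,0,0,0,0,0,0,0,0,0,0,0,0,0,0,0,0,0,0,0,0,0,0])

```text
time_s: 11.5
tool_pos: [0.6678, 0.139, 0.221]
tool_rot: [0.002, 0.716, 0.698, -0.001]
contact_force: [-2.3, -6.0, 6.1]
width: 0.177
grasp_force: 61.0
```

Call:
carry_out(moves=[0,0,0,0,0,0,0,0,0,0,0,0,0,0,0,0,0,0,0,0,0,0,0,0,0,0,0,0,0,0,0,0,0,0,0,0,0,0,0,0,0,0,0,0,0,0,0,0,0,0,0,0,0,0,0,0,0,0,0,0], jaw=80)

```text
time_s: 12.5
tool_pos: [0.6674, 0.1419, 0.2198]
tool_rot: [0.0, 0.716, 0.699, 0.0]
contact_force: [0.4, -0.5, -0.1]
width: 0.794
grasp_force: 0.0
```

Call:
carry_out(moves=[0,0,-0.1,0,0,0,0,0,-0.2,0,0,0,0,0,-0.2,0,0,0,0,0,-0.2,0,0,0,0,0,-0.2,0,0,0,0,0,-0.2,0,0,0,0,0,-0.2,0,0,0,0,0,-0.2,0,0,0,0,0,-0.2,0,0,0,0,0,-0.2,0,0,0])

```text
time_s: 13.5
tool_pos: [0.6673, 0.1419, 0.3156]
tool_rot: [-0.0, 0.716, 0.699, 0.0]
contact_force: [-0.0, 0.4, -0.5]
width: 0.803
grasp_force: 0.0
```

Call:
carry_out(moves=[-0.3,0,0,0,0,0,-0.6,0,0,0,0,0,-0.7,0,0,0,0,0,-0.7,0,0,0,0,0,-0.7,0,0,0,0,0,-0.7,0,0,0,0,0,-0.7,0,0,0,0,0,-0.7,0,0,0,0,0,-0.6,0,0,0,0,0,-0.3,0,0,0,0,0])

```text
time_s: 14.5
tool_pos: [0.6591, -0.1617, 0.3142]
tool_rot: [-0.0, 0.717, 0.697, -0.001]
contact_force: [-0.9, 0.2, -0.1]
width: 0.8
grasp_force: 0.0
```

Run:
```python
from h import *
s=optics.camera("side")[:,:,::-1];t=optics.camera("top")[:,:,::-1]
a=cv2.resize(s[130:280,70:180],None,fx=4,fy=4,interpolation=2);b=cv2.resize(t[90:165,150:240],None,fx=4,fy=4)
o=np.zeros((600,800,3),np.uint8);o[:,:440]=a;o[:300,440:]=b;o[310:580,440:]=cv2.resize(t,(360,270))
cv2.imwrite("pics/c6.png",o);print(robot.state()['time_s'],robot.state()['tool_pos'])
print(fit({"top":dark(t,165,100,50,40,70)},[.668,.142,0],.215,.251))
```

```text
14.6 [ 0.65948783 -0.16059618  0.31418908]
(array([ 0.66768609,  0.14287761, -0.01908329]), np.float64(0.18231913455037188))
```

View pics/c6.png

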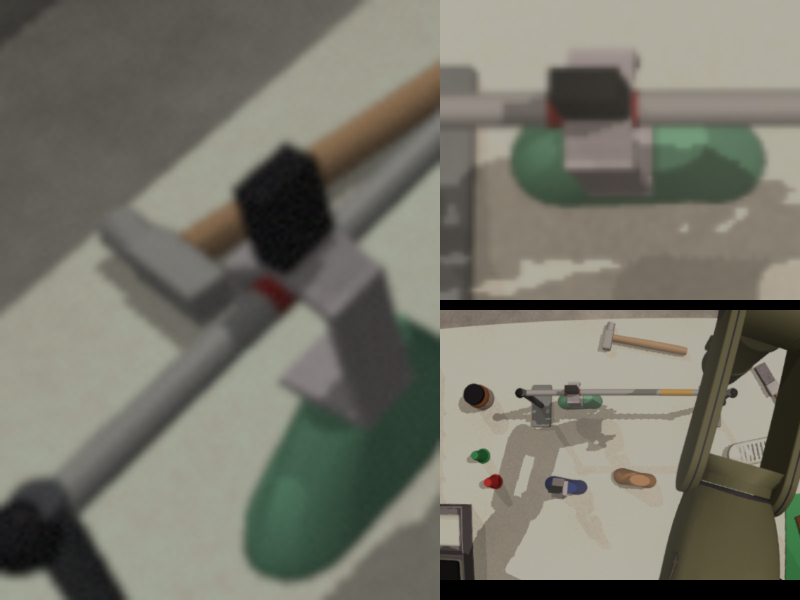

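The top crop shows the last hanging free and blue untouched, but the strap (563–635) is about 2 px, or 3.6 mm, off the red band (547–635 in the crop) toward -y. There is ample time, so I'll regrip and slide it the last bit.

Run:
```python
from h import *
plan([.6677,.1425,.315],np.pi/2-.0215)
```

```text
[0.61, 0.0, 0.0, -0.01, 0.0, -0.03]
[0.61, 0.0, 0.0, -0.01, 0.0, -0.03]
[0.61, 0.0, 0.0, -0.01, 0.0, -0.03]
[0.61, 0.0, 0.0, -0.01, 0.0, -0.03]
[0.61, 0.0, 0.0, -0.01, 0.0, -0.03]
[0.61, 0.0, 0.0, -0.01, 0.0, -0.03]
[0.61, 0.0, 0.0, -0.01, 0.0, -0.03]
[0.61, 0.0, 0.0, -0.01, 0.0, -0.03]
[0.61, 0.0, 0.0, -0.01, 0.0, -0.03]
[0.61, 0.0, 0.0, -0.01, 0.0, -0.03]
now [ 0.6595 -0.1606  0.3142] tilt/turn [-0.06  0.01 -0.35] F [0.17 0.47 0.43] w 0.8045340955154652 0.0
```

Call:
carry_out(moves=[0.3,0,0,0,0,0,0.6,0,0,0,0,0,0.7,0,0,0,0,0,0.7,0,0,0,0,0,0.7,0,0,0,0,0,0.7,0,0,0,0,0,0.7,0,0,0,0,0,0.7,0,0,0,0,0,0.6,0,0,0,0,0,0.3,0,0,0,0,0])

```text
time_s: 15.6
tool_pos: [0.6658, 0.1479, 0.3149]
tool_rot: [-0.001, 0.714, 0.701, 0.001]
contact_force: [-0.5, -0.2, -0.4]
width: 0.802
grasp_force: 0.0
```

Call:
carry_out(moves=[0,0,0.1,0,0,0,0,0,0.2,0,0,0,0,0,0.2,0,0,0,0,0,0.22,0,0,0,0,0,0.22,0,0,0,0,0,0.22,0,0,0,0,0,0.22,0,0,0,0,0,0.22,0,0,0,0,0,0.22,0,0,0,0,0,0.06,0,0,0])

```text
time_s: 16.6
tool_pos: [0.6664, 0.1418, 0.2188]
tool_rot: [-0.001, 0.716, 0.699, -0.001]
contact_force: [0.2, -0.1, -0.5]
width: 0.801
grasp_force: 0.0
```

Call:
carry_out(moves=[0,0,0,0,0,0,0,0,0,0,0,0,0,0,0,0,0,0,0,0,0,0,0,0,0,0,0,0,0,0,0,0,0,0,0,0,0,0,0,0,0,0,0,0,0,0,0,0,0,0,0,0,0,0,0,0,0,0,0,0], jaw=0)

```text
time_s: 17.6
tool_pos: [0.6678, 0.1421, 0.2217]
tool_rot: [0.0, 0.716, 0.699, 0.001]
contact_force: [0.1, 0.7, 5.9]
width: 0.176
grasp_force: 60.1
```

Call:
carry_out(moves=[0,0,-0.03,0,0,0,0,0,0,0,0,0,0.03,0,0,0,0,0,0.03,0,0,0,0,0,0.03,0,0,0,0,0,0,0,0,0,0,0,0,0,0,0,0,0,0,0,0,0,0,0,0,0,0,0,0,0,0,0,0,0,0,0])

```text
time_s: 18.6
tool_pos: [0.6673, 0.1467, 0.2221]
tool_rot: [-0.0, 0.716, 0.699, 0.0]
contact_force: [2.2, -0.6, -0.9]
width: 0.176
grasp_force: 59.4
```

Call:
carry_out(moves=[0,0,0.03,0,0,0,-0.02,0,0,0,0,0,0,0,0,0,0,0,0,0,0,0,0,0,0,0,0,0,0,0,0,0,0,0,0,0,0,0,0,0,0,0,0,0,0,0,0,0,0,0,0,0,0,0,0,0,0,0,0,0])

```text
time_s: 19.6
tool_pos: [0.6674, 0.1465, 0.222]
tool_rot: [-0.0, 0.715, 0.699, 0.001]
contact_force: [-0.5, 1.9, 5.3]
width: 0.177
grasp_force: 60.3
```

Call:
carry_out(moves=[0,0,0,0,0,0,0,0,0,0,0,0,0,0,0,0,0,0,0,0,0,0,0,0,0,0,0,0,0,0,0,0,0,0,0,0,0,0,0,0,0,0,0,0,0,0,0,0,0,0,0,0,0,0,0,0,0,0,0,0], jaw=80)

```text
time_s: 20.6
tool_pos: [0.6674, 0.1454, 0.2208]
tool_rot: [0.0, 0.716, 0.699, 0.0]
contact_force: [-0.1, -0.1, 0.2]
width: 0.8
grasp_force: 0.0
```

Call:
carry_out(moves=[0,0,-0.1,0,0,0,0,0,-0.2,0,0,0,0,0,-0.2,0,0,0,0,0,-0.2,0,0,0,0,0,-0.2,0,0,0,0,0,-0.2,0,0,0,0,0,-0.2,0,0,0,0,0,-0.2,0,0,0,0,0,-0.2,0,0,0,0,0,-0.2,0,0,0])

```text
time_s: 21.6
tool_pos: [0.6674, 0.1454, 0.3166]
tool_rot: [-0.0, 0.716, 0.699, -0.0]
contact_force: [0.3, -0.1, 0.1]
width: 0.804
grasp_force: 0.0
```

Call:
carry_out(moves=[-0.3,0,0,0,0,0,-0.6,0,0,0,0,0,-0.7,0,0,0,0,0,-0.7,0,0,0,0,0,-0.7,0,0,0,0,0,-0.7,0,0,0,0,0,-0.7,0,0,0,0,0,-0.7,0,0,0,0,0,-0.6,0,0,0,0,0,-0.3,0,0,0,0,0])

```text
time_s: 22.6
tool_pos: [0.6592, -0.1582, 0.3152]
tool_rot: [-0.0, 0.717, 0.697, -0.001]
contact_force: [-0.0, 0.9, 0.7]
width: 0.797
grasp_force: 0.0
```

Run:
```python
from h import *
import time
s=optics.camera("side")[:,:,::-1];t=optics.camera("top")[:,:,::-1]
a=cv2.resize(s[130:280,70:180],None,fx=4,fy=4,interpolation=2);b=cv2.resize(t[90:165,150:240],None,fx=4,fy=4)
o=np.zeros((600,800,3),np.uint8);o[:,:440]=a;o[:300,440:]=b;o[310:580,440:]=cv2.resize(t,(360,270))
cv2.imwrite("pics/c7.png",o);print(robot.state()['time_s'],robot.state()['tool_pos'])
print(fit({"top":dark(t,165,100,50,40,70)},[.668,.142,0],.215,.251))
for _ in range(8): t2=optics.camera("top")[:,:,::-1]
print("still?",cv2.absdiff(t[90:165,150:240],t2[90:165,150:240]).max())
```

```text
22.7 [ 0.65957421 -0.15708408  0.31521318]
(array([0.66606182, 0.14674279, 0.05722358]), np.float64(0.256109943977591))
still? 50
```

View pics/c7.png

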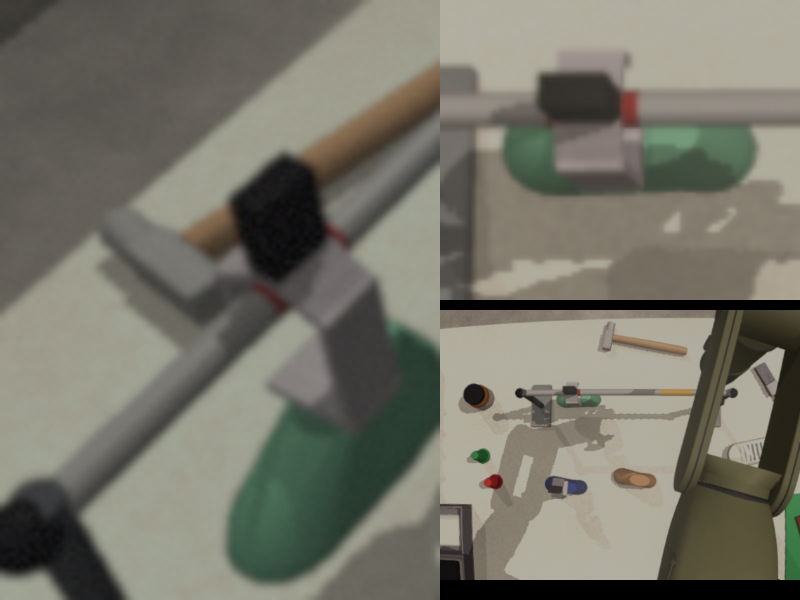

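The strap (555–625) is now centred on the red band (about 547–636). Next I'll let any swing die out and check that it is still.

Call:
carry_out(moves=[0,0,0,0,0,0,0,0,0,0,0,0,0,0,0,0,0,0,0,0,0,0,0,0,0,0,0,0,0,0,0,0,0,0,0,0,0,0,0,0,0,0,0,0,0,0,0,0,0,0,0,0,0,0,0,0,0,0,0,0])

```text
time_s: 24.1
tool_pos: [0.6602, -0.1545, 0.3158]
tool_rot: [-0.0, 0.716, 0.699, 0.0]
contact_force: [0.1, -0.5, -0.1]
width: 0.805
grasp_force: 0.0
```

Call:
carry_out(moves=[0,0,0,0,0,0,0,0,0,0,0,0,0,0,0,0,0,0,0,0,0,0,0,0,0,0,0,0,0,0,0,0,0,0,0,0,0,0,0,0,0,0,0,0,0,0,0,0,0,0,0,0,0,0,0,0,0,0,0,0])

```text
time_s: 25.1
tool_pos: [0.6602, -0.1545, 0.3158]
tool_rot: [-0.0, 0.716, 0.699, 0.0]
contact_force: [-0.1, -0.2, -0.1]
width: 0.796
grasp_force: 0.0
```

Run:
```python
from h import *
for _ in range(16):
    t=optics.camera("top"); m=dark(t,165,100,50,40,70); hs=cv2.cvtColor(t,cv2.COLOR_RGB2HSV)[110:150,160:240]
    g=(hs[...,1]>70)&(hs[...,0]>50)&(hs[...,0]<90)
    print(np.argwhere(m).mean(0).round(2),np.argwhere(g).mean(0).round(2),g.sum())
print(robot.state()['time_s'])
```

```text
[114.75 184.28] [nan nan] 0
[114.65 184.28] [nan nan] 0
[114.65 184.28] [nan nan] 0
[114.75 184.27] [nan nan] 0
[114.65 184.28] [nan nan] 0
[114.84 184.27] [nan nan] 0
[114.65 184.28] [nan nan] 0
[114.55 184.29] [nan nan] 0
[114.84 184.27] [nan nan] 0
[114.65 184.28] [nan nan] 0
[114.84 184.27] [nan nan] 0
[114.84 184.27] [nan nan] 0
[114.65 184.28] [nan nan] 0
[114.84 184.27] [nan nan] 0
[114.65 184.28] [nan nan] 0
[114.65 184.28] [nan nan] 0
25.9<stdin>:5: RuntimeWarning: Mean of empty slice.
  ret = um.true_divide(
```

Still to within noise. Handing in.

```bash
python3 -c "
from plant import order
print(order.finish_job())"
```

```text
the job is handed in; nothing more can be done
None
```

The green last hangs free and still, centred on the red band to about 1 mm in the top picture; it was hooked at the yellow band and slid along (regripped once on the rail for the last 4 mm), the blue last was left alone, and I handed in at about 26 s.

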